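Clip the pencil tray to the bench hoop

ROBOT

A 7-joint arm with a two-finger parallel gripper is mounted at the origin on a cart in front of the work surface, level with it; the furniture and walls round the work are solid. World frame = base frame: x ahead of the robot, y to its left, z up, the work surface at z = 0. Lengths are in m, angles in degrees, forces in N, time in s.
With the tool pointing down it reaches from about 0.35 to 0.775 m from the base axis. Payload 3.1 kg.
Tool frame: the origin (TCP) lies on the centre line of the jaws, within the pads' length; the fingertips stand 17 mm ahead of it and the grasp point (between the pads) lies 2 mm behind it (robot.tip_reach is the distance from the TCP to the fingertips, in m); z points along the fingers, y is the direction in which the jaws open and shut (so a half turn about z gives the same grasp; the last joint's range is limited). The gripper opens to 85 mm and grips with 20 to 120 N. Pads are 22 mm wide; open, the fingers measure 114 mm over their backs; the gripper's body (76 mm by 85 mm) begins 54 mm behind the grasp point. The pads swing forward as they close: fully open they stand 13 mm farther back than shut.
Start: joints at [64.761, 17.813, 0.802, 86.603, -0.252, 75.585, -1.558], TCP at [0.214, -0.507, 0.248] pointing down, gripper open.
Joint ranges: [-154.91, 154.91], [-16.99, 109.72], [-72.82, 74.43], [7.12, 147.25], [-82.49, 262.49], [11.32, 116.49], [-174.64, 174.64]. Speed limits (degrees/s): [159.86, 159.86, 180, 180, 180, 180, 180].

INTERFACE

Orientations are given as [roll, pitch, yaw] about the fixed x, y, z axes, in that order (R = Rz(yaw) Ry(pitch) Rx(roll)).
In Python, from station import robot, fingers, vision, workorder, recognise gives the robot as it stands. Calls block until the motion is done:
- robot.move_to(position, orientation): joint-space move of the TCP to a pose.
- robot.line_to(position, orientation=None, velocity=0.15, f_stop=None): straight line of the TCP; orientation=None keeps the orientation; velocity is the mean speed in m/s. With f_stop (N) it stops when the force on the tool has changed by that much, and returns True; else False.
- robot.move_j(angles): joint-space move.
- fingers.gripper_to(opening, force=None): opening from 0.0 (shut) to 1.0 (fully open); force is the grip in N (None keeps the last); returns when the fingers have stopped.
- robot.pause(seconds).
- robot.inverse_kinematics(position, orientation): joint angles nearest the present ones, or None.
- vision.grab_frame(name): name is "side" or "top"; returns the picture (384x512x3 uint8, red, green, blue); there is no depth.
- vision.calibration(name): a dict with "mtx" (3x3 intrinsics, pixels), "k1" (the pictures are not rectified: a ray, as slopes to the right and down, at radius r is drawn at 1 + k1 r^2 times it, then the intrinsics apply), "extrinsics" (4x4, takes a point from world to camera coordinates). Camera axes: x right, y up, looking along -z (the intrinsics and any distortion apply to the point x, -y, -z); pixel columns grow to the right and rows downward; lengths in m; the calibration is good to about 2 mm. A picture is of the moment at which its call begins. calibration takes no time and is no camera call.
A pose or a line that the arm cannot do raises robot.PlanningError and nothing moves.
- workorder.close_job(): hands the job in, once; it reports no verdict.
Trained networks look in the newest picture that a camera, given by its name, has taken for a name from the list of things; names that differ only in an ending like _2 or _b are one class to them, and where a whole thing is asked for, a point or a joint stands for the part that bears it (a point fixed in the world has none). Each returns a list of dicts, best first, with "p" (0 to 1); they miss things now and then, are a little off and sometimes report something else, mostly with a low value. They report only what shows in the picture. A call takes as long as a camera call. They do not tell look-alikes from the thing itself.
- recognise(label, camera): "rect" ([centre column, centre row, width, height] in pixels, round what is visible of it).
Readings, each from a call of its own:
- robot.current_time_s(): time.
- robot.current_joint_positions(): joint angles.
- robot.current_dq(): joint speeds.
- robot.current_joint_torque(): joint torques, N m.
- robot.current_tool_pos(): TCP position.
- robot.current_eef_rot(): TCP orientation.
- robot.current_contact_force(): force on the tool from outside, world axes, zero at the start.
- robot.current_torque(): the same for the moment, N m.
- robot.current_finger_gap(): opening from 0.0 (shut) to 1.0 (fully open).
Only numpy, scipy, OpenCV 4.12 (cv2) and the standard library are available. Lean on these libraries where they do the work, as an engineer would, in place of code of your own. Each camera call takes 0.05 s, during which the arm holds its last target. There are 200 camera calls.

TASK

Slide the small blue tray along the table, without lifting it or spilling its eraser, so that its spring-gate hook is pushed onto one leg of the steel hoop and the gate flicks shut behind that leg. Then draw the tray back with a gentle but definite tug until the shut gate bears against the leg, to prove that it holds, and leave the tray clipped there. Be gentle with the hoop, and do not disturb the ink bottle, the glue stick or the brown paint tube.

Things in the scene. Friction and masses are not known exactly. Their poses are not given: they have to be found in the camera images.
- hoop: Fixed square hoop of 10 mm steel rod screwed to the table: two upright legs 60 mm apart (centres) joined by a bar on top, 107 mm high. Origin on the table midway between the legs; y runs from leg_b to leg_a, x is horizontal, square to the hoop's plane, pointing away from the tray. Its foot plate is 1.5 mm thick, below the hook. The hook may go on either leg, pushed on from the tray's side.
- leg_a (a point): Centre line of the hoop's leg at y = +30 mm, 6 mm above the table (the height of the hook). Leg diameter 10 mm.
- leg_b (a point): Centre line of the hoop's leg at y = -30 mm, 6 mm above the table. Leg diameter 10 mm.
- tray: Loose shallow open blue tray with a steel hook at its front, about 0.3 kg; sliding it takes 1 to 4 N. Origin at the centre of its underside; x points forward to the hook, y left, z up. Tray part 95 mm (x) by 115 mm (y), 22 mm high, walls and floor 4 mm thick; neck and hook reach forward to x = 151 mm.
- neck (a point): Centre of the flat steel neck between tray and hook, at x = 68, y = 0, z = 6 mm in the tray's frame. It is 24 mm wide (y), 2 to 11 mm above the table, and free from x = 47.5 mm (tray wall) to 88 mm; it can be gripped from above to aim the tray. The tall hoop leaves little room for a gripper here once the hook is on.
- throat (a point): Middle of the hook's throat: x = 112, y = 0, z = 6 mm in the tray's frame. The hook is a fork of 8 mm round rod, 2 to 10 mm above the table: two prongs along x, 28 mm apart inside, 44 mm over all. The back of the throat stops the leg's centre at about x = 98 mm.
- mouth (a point): Middle of the hook's mouth, x = 139, y = 2, z = 6 mm in the tray's frame: clear from y = -9 (inturned right prong tip) to +12.5 mm, closed by the gate. A leg pushed in from the front swings the gate in; the gate flicks shut once the leg's centre is behind about x = 116 (leg near the right prong) to 104 mm (leg on the hinge side). Pulled back, the shut gate stops the leg at about x = 132 mm.
- rear (a point): Centre of the outer face of the tray's rear wall, half-way up (x = -47.5, z = 11 mm in the tray's frame). A good place to push. The rear half of the tray is empty, so fingers can also reach in and pull on the wall's inner face (x = -43.5 mm).
- gate (a joint): Swing of the sprung brass gate, hinged on the left prong (x = 139, y = +18 mm in the tray's frame): 0 = shut, grows to 1.45 rad as it is pushed inwards; it cannot swing outwards. The spring shuts it; opening it takes about 1 to 6 N. For the tug, 5 to 15 N on the gate is right, kept up for a moment; sliding friction comes on top.
- eraser_mid (a point): Centre of the loose blue-and-white eraser, 60 x 23 x 13 mm, lying across the front half of the tray's floor. It must stay in the tray.
- ink_red_cap: Blue ink bottle with a red cap, 43 mm across, 60 mm high, standing; origin at the centre of its underside. Leave alone.
- glue: Upright glue stick, yellow with a dark blue cap, 26 mm across, 89 mm high; origin at the centre of its underside. Leave alone.
- tube_brown: Paint tube with a dark cap and a brown band, 36 x 105 x 23 mm, lying along its y axis; origin at the centre of its underside. Leave alone.
Things that resemble listed ones, but are neither listed nor needed, are in the scene too. Of the things shaped like the tray, the blue one is meant.

How it is judged (in metres and radians):
On the way, in this order (a step that is already met when the one before it is completed fails the run):
1. a leg of the hoop is inside the hook and the gate has snapped shut behind it (value of joint gate below 0.15 rad and ((x of leg_a in the frame of tray between 0.09 and 0.138 m and y of leg_a in the frame of tray between -0.015 and 0.015 m) or (x of leg_b in the frame of tray between 0.09 and 0.138 m and y of leg_b in the frame of tray between -0.015 and 0.015 m))), for 0.2 s.
2. the tray is drawn back so that the shut gate bears on the leg with more than 2.5 N (all of step 1 and contact force between gate and hoop above 2.5 N), for 0.1 s.
At the end, for the whole second after the job is handed in: A leg of the hoop stands inside the hook's throat (its centre between x = 90 and 138 mm and within 15 mm of the middle line, in the tray's frame), the gate is shut (below 0.15 rad), the tray lies flat on the table (within 10 mm and 0.1 rad), at rest, with the eraser still in it (all of step 1 and x of eraser_mid in the frame of tray between -0.05 and 0.05 m and y of eraser_mid in the frame of tray between -0.06 and 0.06 m and z of eraser_mid in the frame of tray between 0 and 0.04 m and angle between tray's own z axis and vertical below 0.1 rad and linear speed of tray below 0.02 m/s and height (world z) of tray below 0.01 m); the robot touches nothing.
It fails at once if the hoop is pushed or pulled through the tray with more than 40 N (contact force between tray and hoop above 40 N).
It fails at once if the tray is lifted more than 25 mm off the table or tipped by more than 0.35 rad (height (world z) of tray above 0.025 m or angle between tray's own z axis and vertical above 0.35 rad).
It fails at once if the eraser leaves the tray (not (x of eraser_mid in the frame of tray between -0.05 and 0.05 m and y of eraser_mid in the frame of tray between -0.06 and 0.06 m and z of eraser_mid in the frame of tray between 0 and 0.04 m)).
It fails at once if the ink bottle, the glue stick or the brown paint tube is moved more than 20 mm, or the bottle or stick is tipped over (distance of any of ink_red_cap, glue, tube_brown from where it was at the start of the episode above 0.02 m or angle between any of ink_red_cap, glue's own z axis and vertical above 0.5 rad).
It also fails if it takes over 64 s, if anything falls off the work surface, if the arm or the gripper's body presses on something with over 40 N, if the wrist force passes 120 N, or if a joint passes its speed limit or range.

## Working session

There is one attempt and no reset: what is moved stays moved. The work goes in short steps, each a Python script; the robot and the scene stay as the last script left them, time stands still between calls to the robot, and variables do not carry over. Pictures are saved under pics/ and viewed, about 8 in all and at most 12, crops included, and the job is handed in when it is done.

```bash
mkdir -p pics; ls
python3 - <<'E'
from station import robot, fingers, vision, workorder, recognise
import cv2
for n in ("top","side"):
    im=vision.grab_frame(n); cv2.imwrite(f"pics/{n}0.png",cv2.cvtColor(im,cv2.COLOR_RGB2BGR))
    for l in ("tray","hoop","neck","ink_red_cap","glue","tube_brown","eraser_mid"):
        try: print(n,l,[(round(d['p'],2),[round(v) for v in d['rect']]) for d in recognise(l,n)])
        except Exception as e: print(n,l,e)
    c=vision.calibration(n); print(c)
print(robot.current_time_s(),robot.current_tool_pos(),robot.current_eef_rot(),robot.tip_reach)
E
```

```text
pics
top tray [(0.78, [331, 299, 57, 90]), (0.77, [319, 181, 87, 50])]
top hoop [(0.95, [222, 184, 24, 44])]
top neck [(0.63, [320, 177, 80, 52]), (0.61, [332, 298, 61, 87])]
top ink_red_cap [(0.62, [295, 132, 17, 21])]
top glue [(0.48, [182, 156, 17, 18]), (0.37, [245, 275, 42, 22])]
top tube_brown [(0.6, [245, 274, 41, 25])]
top eraser_mid [(0.68, [220, 182, 23, 44]), (0.46, [330, 180, 16, 25])]
{'mtx': array([[407.28928678,   0.        , 254.46015992],
       [  0.        , 407.28928678, 195.1466919 ],
       [  0.        ,   0.        ,   1.        ]]), 'k1': 0.04184628051662902, 'extrinsics': array([[ 0.00996633, -0.99993512,  0.00551534,  0.07001497],
       [ 0.99443208,  0.01048983,  0.10485614, -0.57487929],
       [-0.10490719,  0.0044396 ,  0.99447211, -0.94806026],
       [ 0.        ,  0.        ,  0.        ,  1.        ]])}
side tray [(0.68, [229, 160, 46, 52]), (0.67, [339, 158, 78, 40])]
side hoop [(0.91, [214, 215, 49, 49]), (0.29, [322, 218, 22, 36])]
side neck [(0.96, [340, 159, 85, 41]), (0.6, [180, 243, 13, 40]), (0.56, [227, 160, 47, 55])]
side ink_red_cap [(0.9, [178, 166, 22, 30])]
side glue [(0.7, [179, 246, 19, 39])]
side tube_brown [(0.57, [322, 218, 21, 34])]
side eraser_mid [(0.62, [226, 150, 26, 8]), (0.35, [216, 217, 51, 51])]
{'mtx': array([[448.12202746,   0.        , 247.43466134],
       [  0.        , 448.12202746, 186.25930093],
       [  0.        ,   0.        ,   1.        ]]), 'k1': -0.10949310329919798, 'extrinsics': array([[-0.99689239, -0.07666188,  0.0181249 ,  0.55188224],
       [ 0.06397311, -0.65359259,  0.75413803, -0.02727297],
       [-0.04596734,  0.75295397,  0.65646578, -1.03651153],
       [ 0.        ,  0.        ,  0.        ,  1.        ]])}
0.8 [ 0.21360542 -0.50685663  0.24833373] [ 1.79996231e+02 -3.38418275e-04  2.28523098e+01] 0.017
```

Run:
```python
import cv2
a=cv2.imread("pics/top0.png"); cv2.imwrite("pics/v1.png",cv2.resize(a[100:360,150:400],None,fx=2.3,fy=2.3,interpolation=cv2.INTER_CUBIC))
a=cv2.imread("pics/side0.png"); cv2.imwrite("pics/v2.png",cv2.resize(a[110:290,140:400],None,fx=3,fy=3,interpolation=cv2.INTER_CUBIC))
```

```text
(no output)
```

View pics/v1.png

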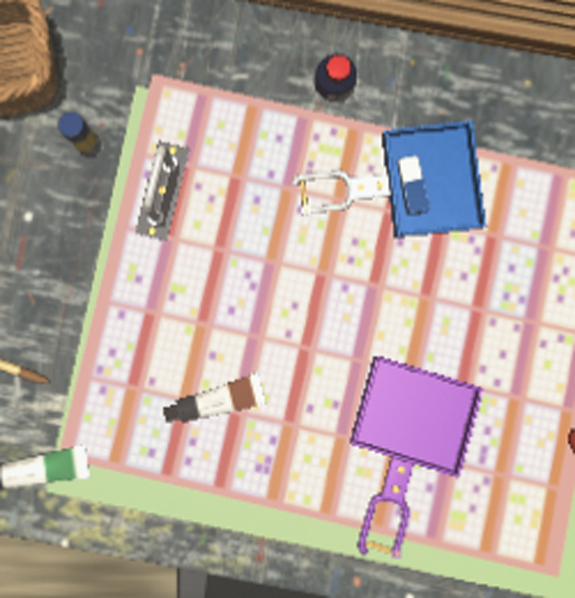

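View pics/v2.png

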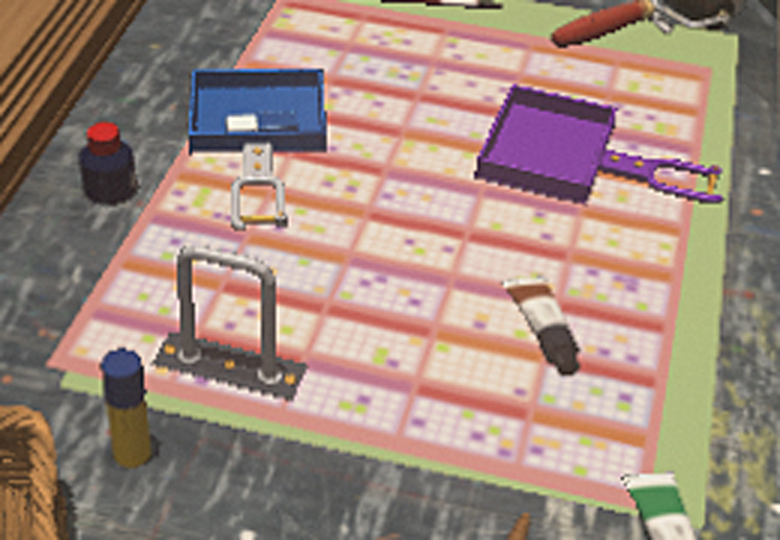

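The top view shows the blue tray with its eraser at about (339,178), hook pointing left to (282,183), and the hoop plate at (221,183). Also visible are the ink bottle (296,133), the glue stick (182,157), the brown tube (243,273) and a green-banded look-alike tube.

Two things could be taken for the tray: blue (339,178) with eraser and steel hook, and purple (331,282). I choose the blue one.

Next I'll fit the tray and hoop poses by silhouette.

```bash
cat > h.py <<'E'
import numpy as np, cv2
from scipy.optimize import minimize
from station import robot, fingers, vision, workorder, recognise
def proj(n,P):
    c=vision.calibration(n); P=np.atleast_2d(P).astype(float); q=P@c["extrinsics"][:3,:3].T+c["extrinsics"][:3,3]
    s=np.c_[q[:,0]/-q[:,2],-q[:,1]/-q[:,2]]; s=s*(1+c["k1"]*(s**2).sum(1,keepdims=True))
    return s@c["mtx"][:2,:2].T+c["mtx"][:2,2]
def ray(n,uv,z):
    c=vision.calibration(n); s0=(np.array(uv)-c["mtx"][:2,2])/c["mtx"][0,0]; s=s0.copy()
    for _ in range(20): s=s0/(1+c["k1"]*(s@s))
    R,t=c["extrinsics"][:3,:3],c["extrinsics"][:3,3]; d=R.T@np.array([s[0],-s[1],-1]); o=-R.T@t
    return (o+d*(z-o[2])/d[2])[:2]
def T(p,P):  # local->world, p=(x,y,yaw rad)
    P=np.atleast_2d(P).astype(float); c,s=np.cos(p[2]),np.sin(p[2])
    return np.c_[P[:,:2]@np.array([[c,s],[-s,c]])+p[:2],P[:,2]]
def inv(p,w): # world xy -> local
    c,s=np.cos(p[2]),np.sin(p[2]); return (np.array(w)-p[:2])@np.array([[c,-s],[s,c]])
BOX=np.array([[x,y,z] for x in(-.0475,.0475) for y in(-.0575,.0575) for z in(0,.022)])
def hullmask(pts,S=4):
    m=np.zeros((384*S,512*S),np.uint8); h=cv2.convexHull((((pts+.5)*S-.5)*16).round().astype(np.int32).reshape(-1,1,2))
    cv2.fillConvexPoly(m,h,1,shift=4); return cv2.resize(m.astype(np.float32),(512,384),interpolation=cv2.INTER_AREA)
def bluemask(im,uv):
    hsv=cv2.cvtColor(im,cv2.COLOR_RGB2HSV); m=((hsv[...,0]>98)&(hsv[...,0]<118)&(hsv[...,1]>120)&(hsv[...,2]>35)).astype(np.uint8)
    n,l,st,ce=cv2.connectedComponentsWithStats(m)
    k=1+np.argmax(st[1:,4]); ct=np.argwhere(l==k)[:,::-1].astype(np.int32)
    o=np.zeros(m.shape,np.uint8); cv2.fillConvexPoly(o,cv2.convexHull(ct.reshape(-1,1,2)),1); return o.astype(np.float32)
def fit_tray(p0,cams=("top","side")):
    out={}
    ms={n:bluemask(vision.grab_frame(n),None) for n in cams}
    def cost(p,cs): return sum(np.abs(hullmask(proj(n,T(p,BOX)))-ms[n]).sum() for n in cs)
    for cs in [(n,) for n in cams]+([tuple(cams)] if len(cams)>1 else []):
        sx=np.array([p0+np.diag([.015,.015,.1])[i]*(1 if i<3 else 0) for i in range(3)]+[p0])
        for _ in range(2):
            r=minimize(cost,sx[-1],args=(cs,),method="Nelder-Mead",options=dict(initial_simplex=sx,xatol=1e-4,fatol=.2))
            sx=np.array([r.x+np.diag([.006,.006,.05])[i] for i in range(3)]+[r.x])
        out[cs]=r.x; print(cs,np.round(r.x[:2],4),round(np.degrees(r.x[2]),2),round(r.fun,1),[int(ms[n].sum()) for n in cs])
    return r.x
E
python3 - <<'E'
from h import *
o=ray("top",(339,178),.02); f=ray("top",(282,183),.006); d=f-o
p=fit_tray(np.array([*o,np.arctan2(d[1],d[0])]))
np.save("tray0.npy",p)
# hoop: plate corners in top, leg feet in side, bar ends in side
C=lambda a:[ray("top",np.array(q)/2.3+[150,100],.0015) for q in a]
pc=np.array(C([(165,142),(187,147),(162,240),(137,233)])); print("plate",pc.round(3).tolist(),pc.mean(0))
S=lambda q,z:ray("side",np.array(q)/3+[140,110],z)
for q,z in(((188,354),.003),((270,374),.003),((183,254),.102),((270,275),.102)): print(q,S(q,z).round(4))
for l,z in(("ink_red_cap",0),("glue",0)):
    d=recognise(l,"side")
    if d: r=d[0]["rect"]; print(l,ray("side",(r[0],r[1]+r[3]/2-4),0).round(3))
# overlays
im=cv2.cvtColor(vision.grab_frame("top"),cv2.COLOR_RGB2BGR); im2=cv2.cvtColor(vision.grab_frame("side"),cv2.COLOR_RGB2BGR)
cv2.imwrite("pics/t1.png",im);cv2.imwrite("pics/s1.png",im2)
print("mouth px",proj("top",T(p,[[.139,0.002,.006],[.098,0,.006]])).round(1).tolist())
E
```

```text
('top',) [ 0.622  -0.1297] 96.75 104.9 [1854]
('side',) [ 0.6237 -0.1528] 95.7 279.7 [973]
('top', 'side') [ 0.6222 -0.1311] 96.6 438.6 [1854, 973]
plate [[0.66, 0.158], [0.655, 0.134], [0.553, 0.159], [0.561, 0.186]] [0.60721615 0.15950748]
(188, 354) [0.6363 0.1588]
(270, 374) [0.5768 0.1723]
(183, 254) [0.6341 0.1632]
(270, 275) [0.5755 0.1777]
ink_red_cap [ 0.73  -0.014]
glue [0.671 0.249]
mouth px [[282.6, 184.4], [299.0, 181.8]]
```

```bash
cat > ov.py <<'E'
from h import *
def rod(a,b,r=.005):
    t=np.linspace(0,1,12)[:,None]; return a+(b-a)*t
def hoop_lines(p):
    L=[]
    for y in(.03,-.03):
        for off in ((.005,0),(-.005,0),(0,.005),(0,-.005)): L.append(T(p,[[off[0],y+off[1],0.0015],[off[0],y+off[1],.102]]))
    L.append(T(p,[[0,.03,.107],[0,-.03,.107]])); return L
def tray_lines(p):
    c=[(-.0475,-.0575),(.0475,-.0575),(.0475,.0575),(-.0475,.0575),(-.0475,-.0575)]
    L=[T(p,[[*q,z] for q in c]) for z in(.022,0)]
    for s in(1,-1): L.append(T(p,[[.11,s*.022,.006],[.151,s*.022,.006]]))
    L.append(T(p,[[.0475,.012,.011],[.088,.012,.011]])); L.append(T(p,[[.0475,-.012,.011],[.088,-.012,.011]]))
    return L
def overlay(im,n,lines,x0,y0,w,h,s):
    a=cv2.resize(im[y0:y0+h,x0:x0+w],None,fx=s,fy=s,interpolation=cv2.INTER_CUBIC)
    for L,c in lines:
        q=((proj(n,L)-[x0,y0]+.5)*s-.5)*16
        cv2.polylines(a,[q.round().astype(np.int32).reshape(-1,1,2)],False,c,1,cv2.LINE_AA,4)
    return a
E
python3 - <<'E'
from ov import *
p=np.array([.6222,-.1305,np.radians(96.75)]); hp=np.array([.606,.162,np.radians(77)])
ls=[(L,(0,255,0)) for L in hoop_lines(hp)]+[(L,(0,255,255)) for L in tray_lines(p)]
t=cv2.imread("pics/t1.png"); s=cv2.imread("pics/s1.png")
cv2.imwrite("pics/v3.png",np.vstack([overlay(t,"top",ls,200,145,170,65,4.4)[:290,:748],overlay(s,"side",ls,185,125,70,60,5)[:300,:350].copy() if 0 else np.hstack([overlay(s,"side",ls,185,185,70,58,5),overlay(s,"side",ls,198,128,76,58,5)])[:,:730].copy() if 0 else cv2.copyMakeBorder(np.hstack([overlay(s,"side",ls,185,185,70,58,5),overlay(s,"side",ls,198,128,76,58,5)]),0,0,0,18,cv2.BORDER_CONSTANT)]) if 1 else 0)
E
```

```text
(no output)
```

View pics/v3.png

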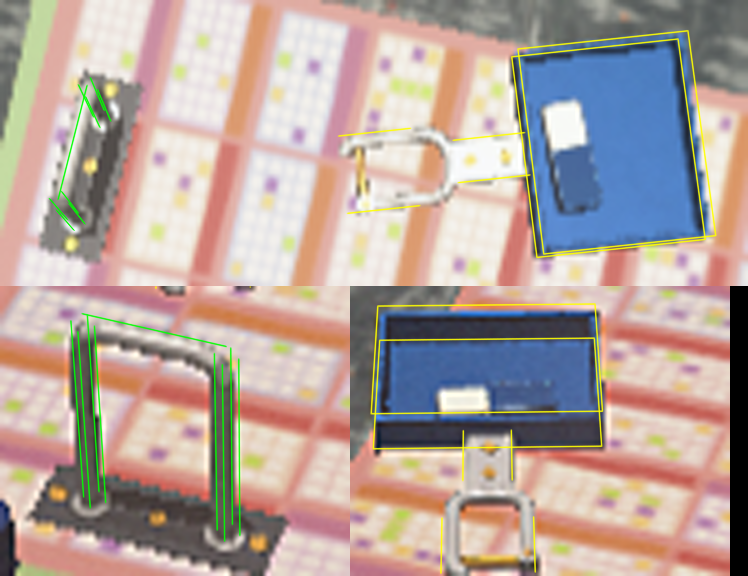

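The green hoop overlay in the side view sits within a few mm of the legs. The yellow tray overlay matches the blue tray and its neck in both views to about 1 px. The choice is confirmed: eraser and steel hook with brass gate. Now I'll grip the rear wall.

Run:
```python
from h import *
p=np.array([.6222,-.1305,np.radians(96.75)]); w=T(p,[[-.0455,0,0]])[0]; yaw=96.75-90
print(w)
fingers.gripper_to(0.35,80)
robot.move_to([w[0],w[1],.12],[180,0,yaw])
print(robot.current_time_s(),robot.current_tool_pos(),robot.current_eef_rot())
print("hit",robot.line_to([w[0],w[1],.024],velocity=.08,f_stop=6),robot.current_tool_pos(),robot.current_contact_force())
cv2.imwrite("pics/t2.png",cv2.cvtColor(vision.grab_frame("top"),cv2.COLOR_RGB2BGR)); 
cv2.imwrite("pics/s2.png",cv2.cvtColor(vision.grab_frame("side"),cv2.COLOR_RGB2BGR))
t=cv2.imread("pics/t2.png"); s=cv2.imread("pics/s2.png")
cv2.imwrite("pics/v4.png",np.hstack([cv2.resize(t[130:230,290:390],(400,400),interpolation=2),cv2.resize(s[90:190,190:290],(400,400),interpolation=2)]))
print(robot.current_time_s())
```

```text
[ 0.62754795 -0.17568461  0.        ]
3.6417 [ 0.62708898 -0.17793018  0.12029828] [1.79901791e+02 9.12583351e-03 6.59954923e+00]
hit False [ 0.62818377 -0.17581221  0.02478713] [ 0.39771992 -0.27402024  0.12161719]
5.0917
```

View pics/v4.png

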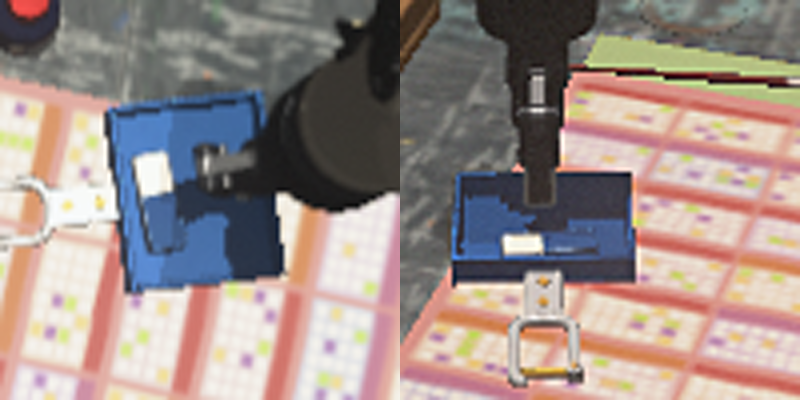

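The fingers straddle the rear wall at about (350,170) in the top picture, with the inner finger clear of the eraser. I'll close, then slide to a point just short of leg_a.

```bash
cat >> h.py <<'E'
def goto_tray(p,v=.06,f=None,off=np.array([-.0455,0])):
    """drive TCP so that a tray rigidly held with TCP at `off` (tray frame) has pose p"""
    w=T(p,[[*off,0]])[0]; return robot.line_to([w[0],w[1],.0245],[180,0,np.degrees(p[2])-90],velocity=v,f_stop=f)
def pose_for_leg(leg,xt,yt,th):
    c,s=np.cos(th),np.sin(th); return np.array([leg[0]-(c*xt-s*yt),leg[1]-(s*xt+c*yt),th])
E
python3 - <<'E'
from ov import *
fingers.gripper_to(0,80); print("gap",robot.current_finger_gap(),robot.current_tool_pos(),robot.current_contact_force())
leg=np.array([.5768,.1675]); p=pose_for_leg(leg,.168,.002,np.radians(90)); print(p)
print(goto_tray(p,.07,25),robot.current_tool_pos(),robot.current_eef_rot(),robot.current_contact_force(),robot.current_time_s())
for n in("top","side"): cv2.imwrite(f"pics/{n}3.png",cv2.cvtColor(vision.grab_frame(n),cv2.COLOR_RGB2BGR))
t=cv2.imread("pics/top3.png"); s=cv2.imread("pics/side3.png")
tl=[(L,(0,255,255)) for L in tray_lines(p)]
cv2.imwrite("pics/v5.png",np.vstack([overlay(t,"top",[],205,150,130,60,6),cv2.resize(overlay(s,"side",[],160,150,130,100,3),(780,600))[240:480]]))
E
```

```text
gap 0.018103088472884176 [ 0.62786843 -0.17523916  0.02455048] [-1.01625512  0.22002007  3.10003166]
[ 5.78800000e-01 -5.00000000e-04  1.57079633e+00]
False [ 0.57871879 -0.0458533   0.0244982 ] [-1.79990770e+02  8.88007524e-03 -2.10878444e-02] [ 1.23419982 -4.11375436  4.8362847 ] 7.6
```

View pics/v5.png

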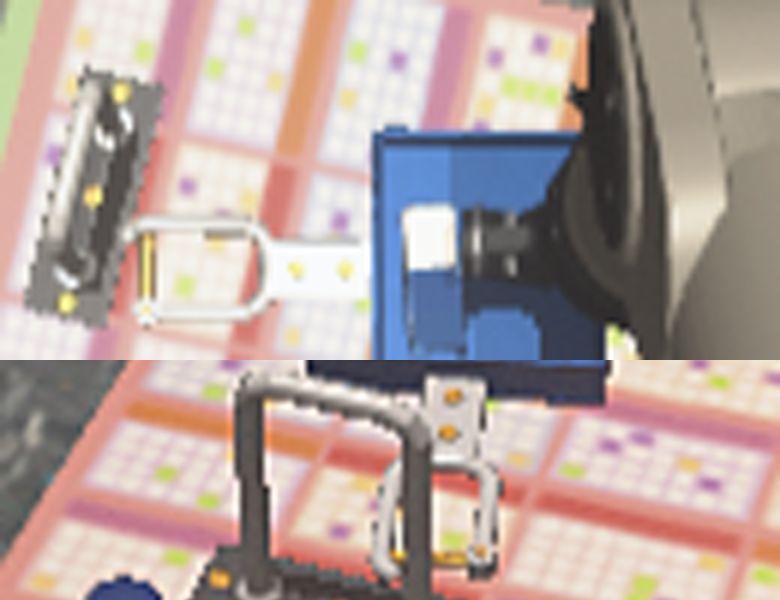

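In the top crop, leg_a's foot is at about (72,275), where the centre screw and plate direction agree. The hook's centre line is at row 270, so the leg is about 2 mm to the tray's left, mid-mouth. The gate is about 27 mm short of the leg, at tray x ≈ 0.167 as planned. I'll push on.

Run:
```python
from ov import *
leg=np.array([.5768,.1675])
for xt in(.150,.125,.112,.101):
    p=pose_for_leg(leg,xt,.002,np.radians(90)); f0=robot.current_contact_force()
    hit=goto_tray(p,.03,14); print(xt,hit,robot.current_tool_pos().round(4) if hasattr(robot.current_tool_pos(),'round') else robot.current_tool_pos(),np.round(robot.current_contact_force(),1),robot.current_time_s())
    if hit: break
for n in("top","side"): cv2.imwrite(f"pics/{n}4.png",cv2.cvtColor(vision.grab_frame(n),cv2.COLOR_RGB2BGR))
t=cv2.imread("pics/top4.png"); s=cv2.imread("pics/side4.png")
cv2.imwrite("pics/v6.png",np.vstack([overlay(t,"top",[],205,150,130,45,6),overlay(s,"side",[],170,185,130,54,6)]))
```

```text
0.15 False [ 0.5781 -0.0288  0.0245] [ 0.6 -4.3  7. ] 8.45
0.125 False [ 0.578  -0.0069  0.0245] [-0.3 -9.6  7.3] 9.4333
0.112 False [0.5777 0.0069 0.0245] [-0.1 -8.3  7.2] 10.0167
0.101 False [0.5776 0.0197 0.0245] [-0.1 -5.9  7.4] 10.5333
```

View pics/v6.png

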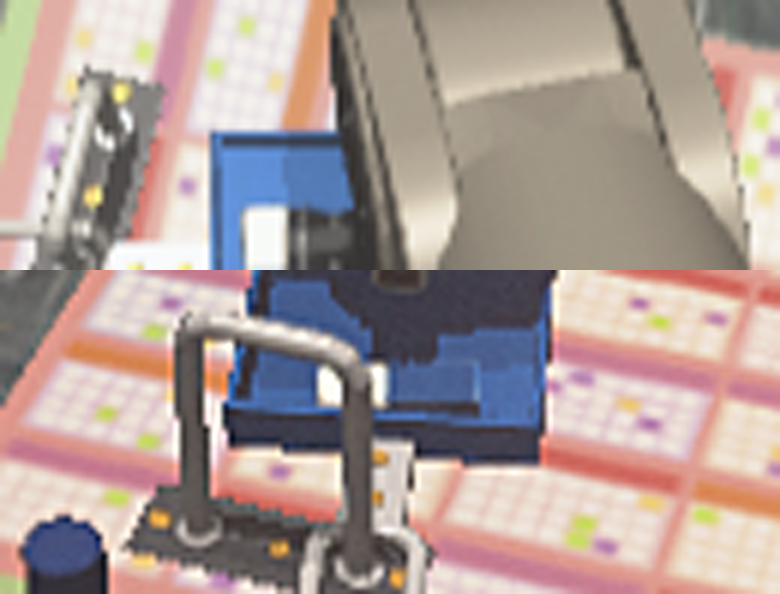

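Leg_a is inside the hook. The push peaked near 10 N and fell back to about 6 N, which suggests the gate snapped shut. My crop cut off the gate, so here is a closer look.

Run:
```python
from ov import *
t=cv2.imread("pics/top4.png"); s=cv2.imread("pics/side4.png")
cv2.imwrite("pics/v7.png",np.hstack([overlay(t,"top",[],180,165,65,50,6),overlay(s,"side",[],205,220,65,50,6)]))
```

```text
(no output)
```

View pics/v7.png

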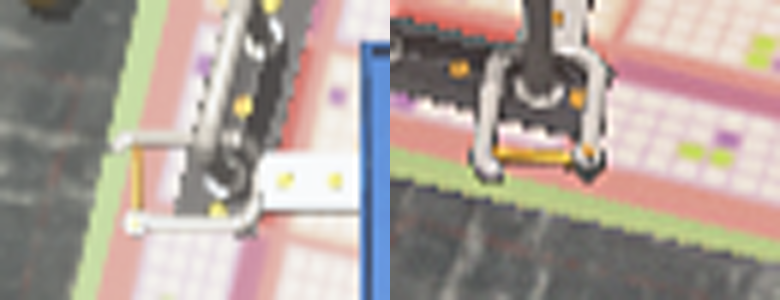

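The gate is shut across the mouth at (137,180) in the left crop, with the leg at the back of the throat. Now the tug.

Run:
```python
from ov import *
robot.pause(.3)
q=np.array(robot.current_tool_pos())
def back(d,v,f):
    h=robot.line_to([.5777,q[1]-d,.0245],[180,0,0],velocity=v,f_stop=f); print(d,h,np.round(robot.current_tool_pos(),4),np.round(robot.current_contact_force(),1),robot.current_time_s()); return h
back(.020,.03,20)
if back(.042,.015,9):
    for _ in range(4): robot.pause(.15); print(np.round(robot.current_contact_force(),1),np.round(robot.current_tool_pos(),4))
for n in("top","side"): cv2.imwrite(f"pics/{n}5.png",cv2.cvtColor(vision.grab_frame(n),cv2.COLOR_RGB2BGR))
t=cv2.imread("pics/top5.png"); s=cv2.imread("pics/side5.png")
cv2.imwrite("pics/v8.png",np.hstack([overlay(t,"top",[],180,165,65,50,6),overlay(s,"side",[],205,210,65,50,6)]))
```

```text
0.02 False [0.5769 0.0067 0.0245] [-0.5  4.4  5.6] 11.7917
0.042 False [ 0.5769 -0.0093  0.0245] [ 0.3 12.7  5. ] 13.4083
```

View pics/v8.png

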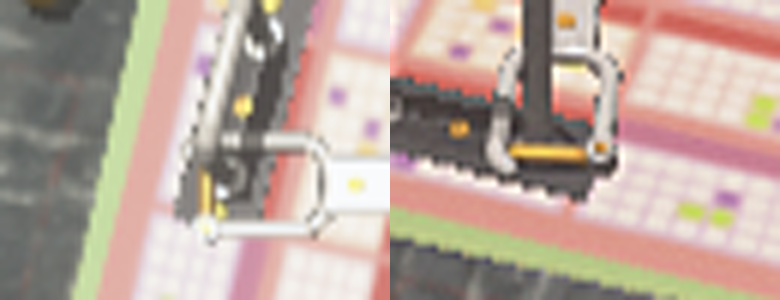

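The leg now bears on the shut gate at about (207,185) in the left crop. The pull is 12.7 N, about 8 N above the sliding friction of 4.4 N. I'll hold it for a moment, relax, release and withdraw.

Run:
```python
from ov import *
for _ in range(3): robot.pause(.2); print(np.round(robot.current_contact_force(),1),np.round(robot.current_tool_pos(),4))
q=np.array(robot.current_tool_pos())
robot.line_to([q[0],q[1],.0245],[180,0,0],velocity=.02); print("relaxed",np.round(robot.current_contact_force(),1),np.round(robot.current_tool_pos(),4))
fingers.gripper_to(.35); q=np.array(robot.current_tool_pos()); print("open",np.round(robot.current_contact_force(),1),robot.current_finger_gap())
print(robot.line_to([q[0],q[1],.14],velocity=.06,f_stop=8))
robot.line_to([q[0]-.05,q[1]-.13,.2],velocity=.15)
print(np.round(robot.current_contact_force(),1),np.round(robot.current_tool_pos(),4),robot.current_time_s())
robot.pause(.3)
for n in("top","side"): cv2.imwrite(f"pics/{n}6.png",cv2.cvtColor(vision.grab_frame(n),cv2.COLOR_RGB2BGR))
t=cv2.imread("pics/top6.png"); s=cv2.imread("pics/side6.png")
cv2.imwrite("pics/v9.png",np.hstack([overlay(t,"top",[],165,120,130,100,3),overlay(s,"side",[],165,150,130,100,3)]))
```

```text
[ 0.3 11.7  5.1] [ 0.5769 -0.0093  0.0245]
[-0.3 12.6  5.6] [ 0.5769 -0.0093  0.0245]
[ 0.  12.7  4.9] [ 0.5769 -0.0093  0.0245]
relaxed [0.3 1.3 5.4] [ 0.5768 -0.0088  0.0245]
open [0.5 0.1 0.4] 0.35087914493333516
False
[-0.  -0.4 -0.8] [ 0.5261 -0.1383  0.1996] 18.525
```

View pics/v9.png

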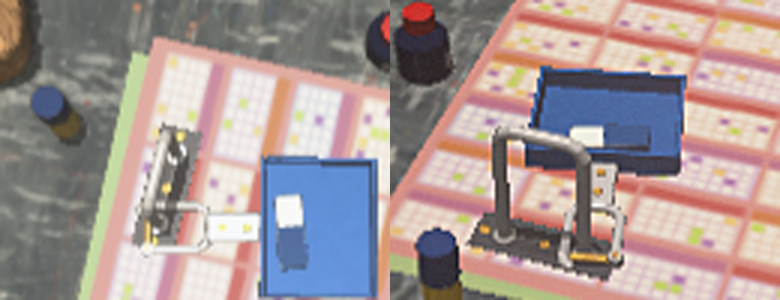

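The tray lies flat and free with the eraser in it. Leg_a is inside the hook, with the gate shut in front of it at (150,232) left and (595,257) right. The bottle and glue stick are where they were, and the arm is clear.

```bash
python3 -c "
from station import workorder,robot
workorder.close_job(); print(robot.current_time_s())"
```

```text
the job is handed in; nothing more can be done
the job is handed in; nothing more can be done
```

The blue tray is clipped onto leg_a of the hoop and the job is handed in; it reports no verdict.

- **Slide and hook:** I gripped the tray's rear wall from above and slid it along the table. The push peaked near 10 N, then fell back, and the pictures showed the gate shut with the leg inside the hook.
- **Tug:** The pull held steady at about 12 to 13 N for 0.6 s. About 4.4 N of that was sliding friction, so roughly 8 N bore on the gate. I then relaxed, released and withdrew the arm.
- **Last checks:** The final pictures show the tray flat with the eraser in it, the gate shut on the leg, and the bottle and glue stick in place. The arm was clear of everything at about 18.5 s on the clock. The brown tube was outside the last crop, but the arm never went near it.
- **Disagreements:**
  - The side-camera fit put the tray about 20 mm off the top-camera fit, because of shadowed walls, so I used the top view.
  - The two cameras placed the hoop about 6 to 10 mm apart; I resolved that by aiming hook to leg within the top picture.
  - The arm is springy. During the tug it stopped 13 mm short of its target, so the force stop never triggered and I judged the tug from the force reading.

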